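# Refit the filler cap of a bench chiller

## Robot

A 6-joint arm with a two-finger parallel gripper is mounted at the origin on the work surface. World frame = base frame: x ahead of the robot, y to its left, z up, the work surface at z = 0. Lengths are in m, angles in rad, forces in N, time in s.
With the tool pointing down it reaches from about 0.35 to 0.85 m from the base axis. Payload 8.1 kg.
Tool frame: the origin (TCP) lies between the finger pads; the fingertips stand 8 mm ahead of it and the grasp point (between the pads) lies 11 mm behind it (robot.tip_reach is the y of the fingertips in the tool frame, in m); y points along the fingers, z is the direction in which the jaws open and shut, and the axes are right-handed (so a half turn about y gives the same grasp; the last joint's range is limited). The gripper opens to 93 mm and grips with 3 to 60 N. Pads are 15 mm wide; open, the fingers measure 128 mm over their backs; the gripper's body (75 mm by 188 mm) begins 65 mm behind the grasp point.
Start: joints at [1.2, 0.13, 1.488, -0, 1.523, -0.085], TCP at [0.169, 0.576, 0.227] pointing down, gripper open.
Joint ranges: [-2.96, 2.96], [-0.89, 2.26], [0.02, 2.5], [-1.34, 4.48], [0, 2.73], [-2.66, 2.66]. Speed limits (rad/s): [2.39, 2.39, 2.79, 3.14, 3.14, 3.14].

## Interface

Orientations are given as a rotation vector (axis times angle).
In Python, from plant import robot gives the robot as it stands.
- The arm moves only by the tool carry_out, never from a script. Its argument "increments" is a list of rows, each an object with "linear": the shift along the tool's x, y, z in m, a list of three; "yaw": the turn about the tool's y in rad. A call has 1 to 5 rows; each row is the pose to reach, as a shift and turn from the pose measured when the call began, along the tool's axes at that moment; what a row does not reach only later rows make up. A row lasts 1/8 s, in which the tool goes at most 62.5 mm and 10.7 degrees, less where a joint would pass 70% of its speed; a pose out of reach is approached as far as the arm can. A call with a gripper value outside its range is refused whole. "gripper" is the opening, from 0 (shut) to 1 (fully open), set as the call begins (left out, the last holds). The fingers move at their own pace and stop on an object; "newtons" is the grip in N (left out, the last holds). Time passes only in rows, so rows that repeat a pose let the fingers close. It gives the time, the measured TCP pose, the force and the opening at its end, in the units of the state.
- robot.read_state(): the state, without advancing time (a new reading comes with each control period).
- robot.read_camera(name): name is "scene" or "top" or "wrist"; returns the picture (400x640x3 uint8, blue, green, red); there is no depth.
- robot.camera_params(name): a dict with "fov_y" (degrees; the focal length in pixels is half the picture's height over the tangent of half this angle, whatever the lens; pixels are square), "cx", "cy" (the principal point, pixels), "R" (3x3) and "t" (3): a world point X has camera coordinates R X + t. Camera axes: x right, y down, z forward; pixel columns grow to the right and rows downward; lengths in m; the calibration is good to about 2 mm. The wrist camera is an equidistant fisheye: a pixel r from the principal point sees the ray r / f radians off the axis. A picture is of the moment at which its call begins: read the wrist's pose just before it. camera_params takes no time and is no camera call; for the wrist camera it gives the pose at the moment of the call.
- robot.close_job(): hands the job in, once; it reports no verdict.
The state is a dict: "t": time; "q": joint angles; "dq": joint speeds; "joint_torque": joint torques, N m; "tool_pos": TCP position; "orientation": TCP orientation; "force": force on the tool from outside, world axes, zero at the start; "wrist_torque": the same for the moment, N m; "opening": finger opening in m.
Only numpy, scipy, OpenCV 4.12 (cv2) and the standard library are available. Lean on these libraries where they do the work, as an engineer would, in place of code of your own. Each camera call takes 0.05 s, during which the arm holds its last target.

## Task

The white bench chiller has been topped up: put its black filler cap back on the filler port. Set the cap square on the port, turn it gently backwards (counter-clockwise seen from above) until you feel it drop into its thread starts, then screw it clockwise until it is fully tight, let go and leave it. Never force it in the port, and do not disturb the jar, the funnel and the bottle cap standing around the chiller.

Things in the scene. Friction and masses are not known exactly. Their poses are not given: they have to be found in the camera images.
- cap: black filler cap, 54 mm high, 90 g, standing loose and upright on the bench. Origin: centre of its underside; z up its axis. Below: a spigot 37 mm across, its lowest 5 mm tapering to 29 mm. Ribbed round flange, 70 mm across, z 24 to 30 mm
- cap_bar (a point): middle of the cap's grip bar, on the cap's axis 42 mm above its underside. The bar runs along x, 13 mm thick (y), z 30 to 54 mm over the cap's underside, parallel sides from x -26 to +20 mm, then a blunt point at +27 mm. Grip it across the bar, fingertips just above the flange
- cap_lug (a point): the cap's thread lug under the bar's pointed end: 20.4 mm from the axis along the cap's x, 9.5 mm above its underside. Three such lugs at 0, 120 and 240 degrees stick out of the spigot to a radius of 23.8 mm; each spans about 27 degrees (10 mm) and z 6.8 to 12.2 mm
- chiller: white bench chiller, fixed, 240 (x) by 180 (y) mm, flat top 160 mm above the bench, display on the -x front, carrying handle 30 mm high across the top, 85 mm behind the centre (+x). Origin: centre of its underside
- port (a point): centre of the filler port, on the chiller's flat top, 30 mm in front of the chiller's centre; axes of the chiller. Cap underside above this point: 17 mm with the lugs on the stop ribs, 13 mm on top of the threads, 6 mm once dropped through the gaps (it may at once) with the flange on the sealing ring, 2 to 2.5 mm when tight, about 75 degrees clockwise of the gaps, where the ribs stop the lugs
- port_threads (a point): on the port's axis at the flat tops of its three threads, 20 mm above the chiller's top. Grey ring, bore 51 mm with a bevelled mouth (55 mm), rim 4 mm above this point. The threads reach in to a radius of 21 mm. Between them are three 40 degree gaps (the thread starts). Clockwise of each gap is a 72 degree thread (underside starts 3 mm down and falls 4 mm), an 8 degree stop rib, then the next gap
- port_rim (a point): on the port's axis at the rim of its ring, 24 mm above the chiller's top. The stop ribs are as high as the rim: they stop the lugs above and below the threads, and from backing more than about 13 degrees once dropped. The ring was screwed in by hand: how it is turned is not measured, so feel for the gaps. A cap set down on the ribs is lifted, turned 40 degrees clockwise and set down again
- port_seal (a point): on the port's axis at the top of the black soft rubber sealing ring round the port (57 to 67 mm across), 30 mm above the chiller's top. It gives 6 mm at most, pushing back 3 N at first, 0.9 N more per mm. Turning the cap tight takes about 0.1 Nm, rising steeply at the ribs (stop by 0.3 Nm); a push of 2 to 6 N suffices for backing. Over 60 N in all between cap and port (about 1.1 Nm) is forcing it
- jar: amber jar with a white lid, 60 mm across, 95 mm high, a bystander on the bench on the other side of the chiller from the cap. Origin: centre of its underside
- funnel: white funnel standing mouth down, 80 mm across, 78 mm high, a bystander in front of the chiller. Origin: centre of its underside
- bottle_cap: plain black ribbed bottle cap without grip bar, 46 mm across, 19 mm high, a bystander in front of the chiller. Origin: centre of its underside
Not all that is in view belongs to the job. Leave any blue look-alike of the cap alone.

How it is judged:
By the outcome, as a careful person would: the job done as asked, in the order asked, and still so for the second after the job is handed in, with the robot touching nothing.
It also fails if it takes over 72 s, if anything falls off the work surface, if the arm or the gripper's body presses on something with over 40 N, if the wrist force passes 120 N, or if a joint passes its speed limit or range.

## Working session

There is one attempt and no reset: what is moved stays moved. The work goes in short steps, Python scripts to look and compute and a tool call to move; the robot and the scene stay as the last step left them, time stands still between calls to the robot, and variables do not carry over. Pictures are saved under pics/ and viewed, and the job is handed in when it is done.

Besides the shell and the picture viewer there is one more tool, called after ">>>" in YAML: its name, and indented under it one key for each argument. carry_out: Moves the arm, as the interface text tells. Its arguments: {"type":"object","properties":{"increments":{"type":"array","items":{"type":"object","properties":{"linear":{"type":"array","items":{"type":"number"}},"yaw":{"type":"number"}}}},"gripper":{"type":"number"},"newtons":{"type":"number"}},"required":["increments"]}

```bash
ls; mkdir -p pics; python3 - <<'E'
from plant import robot
import cv2,numpy as np
s=robot.read_state();print({k:np.round(v,3).tolist() for k,v in s.items()}, robot.tip_reach)
for n in("scene","top","wrist"):
    p=robot.camera_params(n);print(n,{k:np.round(v,4).tolist() for k,v in p.items()})
    cv2.imwrite(f"pics/{n}0.png",robot.read_camera(n))
E
```

```text
pics
{'t': 0.0, 'q': [1.2, 0.131, 1.489, 0.0, 1.523, -0.085], 'dq': [-0.001, -0.002, 0.001, -0.002, 0.001, -0.001], 'joint_torque': [0.002, -55.986, -49.174, 0.077, 0.035, -0.0], 'tool_pos': [0.169, 0.575, 0.226], 'orientation': [-1.561, 0.225, -0.224], 'force': [0.689, -0.901, 0.58], 'wrist_torque': [-0.013, -0.022, -0.011], 'opening': 0.093} 0.008
scene {'fov_y': 50.4392, 'cx': 311.0581, 'cy': 197.2333, 'R': [[-0.3395, 0.9406, -0.0029], [0.7892, 0.2832, -0.5449], [-0.5117, -0.1873, -0.8385]], 't': [0.1961, -0.3355, 1.3555]}
top {'fov_y': 46.1986, 'cx': 312.5863, 'cy': 202.0145, 'R': [[-0.0057, -0.9999, 0.0143], [-0.997, 0.0046, -0.0772], [0.0771, -0.0147, -0.9969]], 't': [-0.0153, 0.4962, 1.0444]}
wrist {'fov_y': 65.7065, 'cx': 321.7154, 'cy': 199.7206, 'R': [[0.2833, 0.959, -0.0004], [0.9288, -0.2743, 0.2492], [0.2388, -0.071, -0.9685]], 't': [-0.5991, -0.0285, 0.3895]}
```

View pics/scene0.png

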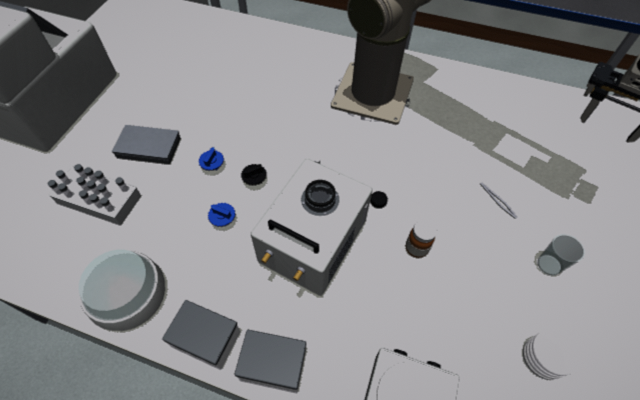

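View pics/top0.png

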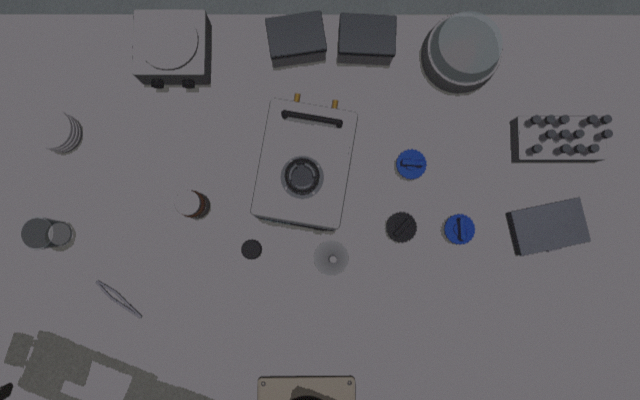

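View pics/wrist0.png

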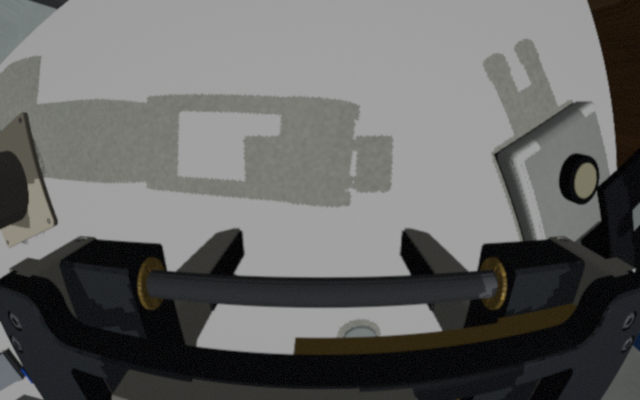

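Top view: the black cap is at about (402,227), the port at (302,176), blue look-alikes at (411,164) and (459,229), the jar at (190,204), the funnel at (331,258) and the bottle cap at (252,249). In the scene view the cap is at (254,175) and the port at (320,195).

```bash
cat > h.py <<'E'
import numpy as np,cv2
from plant import robot
from scipy.spatial.transform import Rotation as Ro
def ray(p,u,v,fish=False):
    f=200/np.tan(np.radians(p["fov_y"])/2)
    x,y=(u-p["cx"]),(v-p["cy"])
    if fish:
        r=np.hypot(x,y);th=r/f;d=np.array([np.sin(th)*x/max(r,1e-9),np.sin(th)*y/max(r,1e-9),np.cos(th)])
    else: d=np.array([x/f,y/f,1.])
    R=np.array(p["R"]);t=np.array(p["t"])
    return -R.T@t, R.T@d
def onz(p,u,v,z,fish=False):
    c,d=ray(p,u,v,fish); return c+d*(z-c[2])/d[2]
def proj(p,X,fish=False):
    f=200/np.tan(np.radians(p["fov_y"])/2)
    c=np.array(p["R"])@np.array(X)+np.array(p["t"])
    if fish:
        r=np.hypot(c[0],c[1]);th=np.arctan2(r,c[2]);k=f*th/max(r,1e-9)
        return p["cx"]+c[0]*k,p["cy"]+c[1]*k
    return p["cx"]+f*c[0]/c[2],p["cy"]+f*c[1]/c[2]
E
python3 - <<'E'
from h import *
t=cv2.imread("pics/top0.png");s=cv2.imread("pics/scene0.png")
def crop(im,u,v,w):
    c=im[v-w:v+w,u-w:u+w]; c=cv2.resize(c,(380,380),interpolation=cv2.INTER_CUBIC); return np.clip(c*1.6,0,255).astype(np.uint8)
cv2.imwrite("pics/z1.png",np.vstack([np.hstack([crop(t,402,227,25),crop(t,302,176,25)])]))
cv2.imwrite("pics/z2.png",np.vstack([np.hstack([crop(s,254,175,25),crop(s,320,195,30)])]))
P=robot.camera_params("top")
g=cv2.cvtColor(t,cv2.COLOR_BGR2HSV)
m=((g[...,2]<60)).astype(np.uint8)
n,l,st,ce=cv2.connectedComponentsWithStats(m)
for i in range(1,n):
    if st[i,4]>80: print(st[i],ce[i].round(1))
print("cap",onz(P,402,227,.03),"port",onz(P,302,176,.19))
for z,c in[(.03,(411,164)),(.03,(459,229)),(.078,(333,260)),(.0,(331,257)),(.095,(187,204)),(.019,(252,249))]: print(c,onz(P,*c,z).round(3))
# chiller top corners
for c in[(272,98),(358,107),(338,230),(251,216)]: print(onz(P,*c,.16).round(3))
E
```

```text
[ 135   14   77   75 1108] [183.9  70.7]
[338  23  57  42 588] [363.   56.4]
[421  32  69  62 703] [442.2  75.1]
[271  48  56  19 542] [298.8  57.5]
[281 110  62  18 370] [311.8 117.7]
[510 118  89  44 460] [529.1 147.3]
[285 158  35  37 513] [302.  175.5]
[188 192  22  26 239] [201.7 206.7]
[386 213  31  29 700] [400.7 226.9]
[506 212  15  43 237] [512.8 233.3]
[287 223  46   8  84] [310.1 226.9]
[242 240  20  19 307] [251.4 248.9]
[  0 383  13  17 151] [  5.3 390.8]
[291 395  32   5 116] [306.3 397.4]
cap [ 0.43820884 -0.21794239  0.03      ] port [0.53289368 0.00455947 0.19      ]
(411, 164) [ 0.581 -0.241  0.03 ]
(459, 229) [ 0.433 -0.346  0.03 ]
(333, 260) [ 0.368 -0.06   0.078]
(331, 257) [ 0.371 -0.06   0.   ]
(187, 204) [0.487 0.247 0.095]
(252, 249) [0.391 0.119 0.019]
[0.694 0.064 0.16 ]
[ 0.676 -0.108  0.16 ]
[ 0.43  -0.065  0.16 ]
[0.458 0.105 0.16 ]
```

View pics/z1.png

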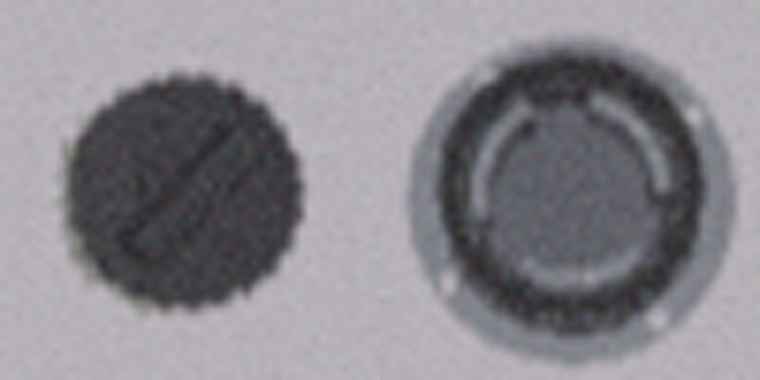

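View pics/z2.png

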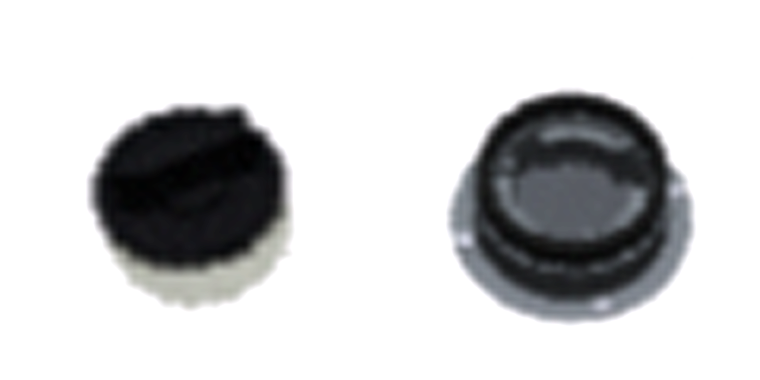

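```bash
cat >> h.py <<'E'
def plan(pos,jaw=None):
    """tool-frame shift to world pos; yaw to get jaw (tool z) along world angle jaw deg"""
    s=robot.read_state();R=Ro.from_rotvec(s["orientation"]).as_matrix();p=np.array(s["tool_pos"])
    lin=R.T@(np.array(pos)-p)
    j=np.degrees(np.arctan2(R[1,2],R[0,2]))
    print("t",round(s["t"],2),"pos",p.round(4),"jaw",round(j,2),"y-axis",R[:,1].round(4),"q6",round(s["q"][5],3),"F",np.round(s["force"],1),"T",np.round(s["wrist_torque"],2),"op",round(s["opening"],4))
    print("lin",lin.round(4), "yaw" , None if jaw is None else [round(np.radians(-(a-j)),3) for a in (jaw,jaw+180,jaw-180)])
E
python3 - <<'E'
from h import *
plan([.5,.13,.30],44)
P=robot.camera_params("wrist");s=robot.read_state()
R=np.array(P["R"]);c=-R.T@np.array(P["t"]);Rt=Ro.from_rotvec(s["orientation"]).as_matrix()
print("cam in tool",Rt.T@(c-s["tool_pos"]),"axis in tool",Rt.T@R[2], "c",c)
print(Rt.round(2))
E
```

```text
t 0.15 pos [0.169  0.5753 0.2258] jaw 73.63 y-axis [-5.0e-04 -1.3e-03 -1.0e+00] q6 -0.085 F [0.8 0.1 0.3] T [ 0.02 -0.06 -0.02] op 0.093
lin [ 0.4431 -0.0737 -0.334 ] yaw [np.float64(0.517), np.float64(-2.625), np.float64(3.659)]
cam in tool [-0.06852588 -0.15839988 -0.00040528] axis in tool [2.49273795e-01 9.68432701e-01 8.23682832e-04] c [0.10319311 0.59441097 0.38422884]
[[ 0.96 -0.    0.28]
 [-0.28 -0.    0.96]
 [-0.   -1.   -0.  ]]
```

```bash
python3 - <<'E'
from h import *
plan([.56,.0,.32],90)
E
```

```text
t 0.15 pos [0.169  0.5753 0.2258] jaw 73.63 y-axis [-5.0e-04 -1.3e-03 -1.0e+00] q6 -0.085 F [0.8 0.1 0.3] T [ 0.02 -0.06 -0.02] op 0.093
lin [ 0.5373 -0.0936 -0.4418] yaw [np.float64(-0.286), np.float64(-3.427), np.float64(2.856)]
```

>>> carry_out:
  increments:
    - {"linear": [0.04,-0.04,-0.035],"yaw": -0.05}
    - {"linear": [0.085,-0.07,-0.07],"yaw": -0.1}
    - {"linear": [0.13,-0.094,-0.107],"yaw": -0.15}
    - {"linear": [0.175,-0.094,-0.144],"yaw": -0.2}
    - {"linear": [0.22,-0.094,-0.181],"yaw": -0.25}

```text
t: 0.78
tool_pos: [0.3299, 0.3381, 0.3206]
orientation: [-1.571, 0.026, -0.027]
force: [1.5, 0.6, -0.8]
opening: 0.0929
```

```bash
python3 - <<'E'
from h import *
plan([.56,.0,.32],90)
E
```

```text
t 0.78 pos [0.3299 0.3381 0.3206] jaw 88.06 y-axis [ 5.e-04 -6.e-04 -1.e+00] q6 -0.847 F [ 1.5  0.6 -0.8] T [ 0.02 -0.03 -0.  ] op 0.0929
lin [ 0.2414  0.0009 -0.3302] yaw [np.float64(-0.034), np.float64(-3.175), np.float64(3.108)]
```

>>> carry_out:
  increments:
    - {"linear": [0.036,0,-0.05],"yaw": -0.03}
    - {"linear": [0.072,0,-0.1],"yaw": -0.03}
    - {"linear": [0.108,0,-0.15],"yaw": -0.03}
    - {"linear": [0.144,0,-0.2],"yaw": -0.03}
    - {"linear": [0.18,0,-0.25],"yaw": -0.03}

```text
t: 1.4
tool_pos: [0.5021, 0.0802, 0.3207]
orientation: [-1.571, 0.003, -0.004]
force: [0.5, 1.0, -0.2]
opening: 0.0931
```

>>> carry_out:
  increments:
    - {"linear": [0.03,0,-0.04]}
    - {"linear": [0.06,0,-0.08]}
    - {"linear": [0.06,0,-0.08]}
    - {"linear": [0.06,0,-0.08]}

```text
$.increments[0]: bad value
```

```bash
python3 - <<'E'
from h import *
plan([.56,.0,.32],90)
import json
P=robot.camera_params("wrist");im=robot.read_camera("wrist");cv2.imwrite("pics/w1.png",im)
json.dump({k:np.array(v).tolist() for k,v in P.items()},open("w1.json","w"))
print("port expected",proj(P,[.534,.004,.184],True),"cap exp",proj(P,[.438,-.218,.03],True))
E
```

```text
t 1.4 pos [0.5021 0.0802 0.3207] jaw 89.77 y-axis [ 7.e-04 -5.e-04 -1.e+00] q6 -1.509 F [ 0.5  1.  -0.2] T [ 0.05 -0.03  0.02] op 0.0931
lin [ 0.0582  0.0008 -0.08  ] yaw [np.float64(-0.004), np.float64(-3.146), np.float64(3.138)]
port expected (np.float64(247.78760403669835), np.float64(223.13369799452508)) cap exp (np.float64(138.43985944113118), np.float64(134.45805367455014))
```

View pics/w1.png

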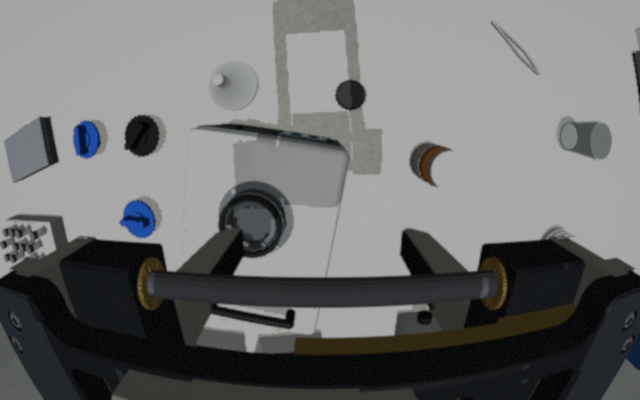

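The wrist view shows the port at (252,224), the cap at (142,135) with its point at lower left, the funnel at (233,86) and the bottle cap at (350,95). I'll centre on the port for a closer look.

>>> carry_out:
  increments:
    - {"linear": [0.035,0,-0.04],"yaw": 0}
    - {"linear": [0.07,0.03,-0.08],"yaw": 0}
    - {"linear": [0.07,0.03,-0.08],"yaw": 0}
    - {"linear": [0.07,0.03,-0.08],"yaw": 0}

```text
t: 1.95
tool_pos: [0.5738, -0.0064, 0.29]
orientation: [-1.575, 0.007, -0.007]
force: [-0.3, 1.3, 0.2]
opening: 0.0931
```

```bash
python3 - <<'E'
from h import *
plan([.56,.0,.32],90)
import json
P=robot.camera_params("wrist");im=robot.read_camera("wrist");cv2.imwrite("pics/w2.png",im)
json.dump({k:np.array(v).tolist() for k,v in P.items()},open("w2.json","w"))
u,v=map(int,proj(P,[.534,.004,.184],True));print(u,v,"cap exp",proj(P,[.438,-.218,.03],True))
c=im[v-60:v+60,u-60:u+60];cv2.imwrite("pics/z3.png",np.clip(cv2.resize(c,(600,600),interpolation=cv2.INTER_CUBIC)*1.8,0,255))
E
```

```text
t 1.95 pos [ 0.5738 -0.0064  0.29  ] jaw 89.5 y-axis [-1.0e-04 -3.9e-03 -1.0e+00] q6 -1.66 F [-0.3  1.3  0.2] T [0.03 0.01 0.06] op 0.0931
lin [-0.0139 -0.0301  0.0062] yaw [np.float64(-0.009), np.float64(-3.15), np.float64(3.133)]
334 155 cap exp (np.float64(174.4184665493362), np.float64(83.25722711204733))[ WARN:0@1.549] global loadsave.cpp:1063 imwrite_ Unsupported depth image for selected encoder is fallbacked to CV_8U.
```

View pics/z3.png

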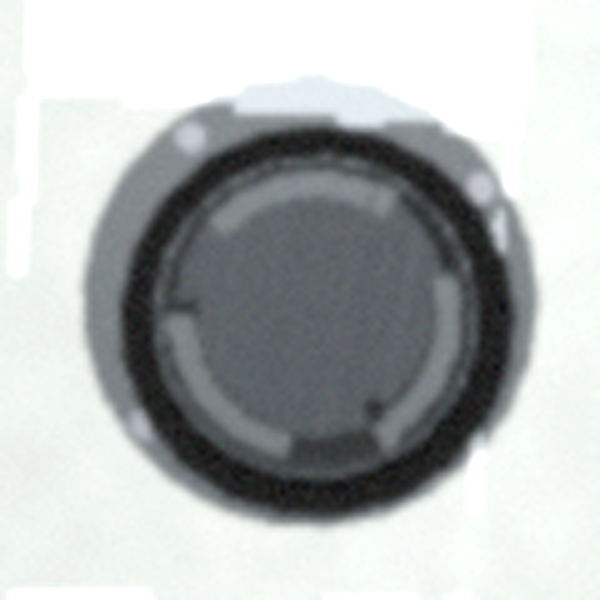

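View pics/w2.png

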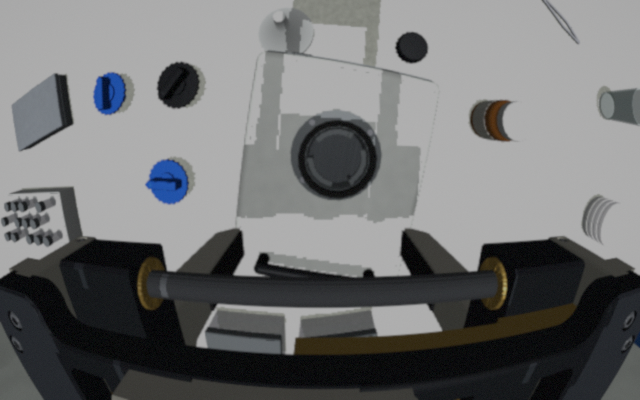

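The close view shows the port at about (337,158), with light threads and dark gaps. In the crop the gaps are at upper right, bottom and left. I'll measure them by ray casting.

```bash
python3 - <<'E'
from h import *
import json
P=json.load(open("w2.json"));im=cv2.imread("pics/w2.png")
u0,v0=334,155
g=im.max(2)
m=(g<45).astype(np.uint8)
n,l,st,ce=cv2.connectedComponentsWithStats(m)
for i in range(1,n):
    if st[i,4]>150 and st[i,1]<230: print(i,st[i],ce[i].round(1))
k=l[int(v0+ (500-300)/5),int(u0+(300-300)/5)]
print("ring label",k)
cs,_=cv2.findContours((l==k).astype(np.uint8),cv2.RETR_CCOMP,cv2.CHAIN_APPROX_NONE)
def circ(X):
    A=np.c_[2*X,np.ones(len(X))];s=np.linalg.lstsq(A,(X**2).sum(1),rcond=None)[0]
    return s[:2],np.sqrt(s[2]+s[:2]@s[:2])
for c in cs:
    if len(c)<60: continue
    X=np.array([onz(P,x,y,.19,True)[:2] for x,y in c[:,0]])
    print(len(c),circ(X))
pts=[(395,200),(450,275),(380,440),(290,445),(180,310),(215,225)]
C=None
X=np.array([onz(P,u0-60+a/5,v0-60+b/5,.18,True)[:2] for a,b in pts])
for C in ([.534,.004],):
    d=X-C;print(np.hypot(*d.T).round(4),np.degrees(np.arctan2(d[:,1],d[:,0])).round(1))
# rib / all thread inner corner circle
print(circ(X))
for nme in("w1","w2"):
    P=json.load(open(nme+".json"));im=cv2.imread(f"pics/{nme}.png");g=im.max(2)
    u,v=proj(P,[.438,-.218,.03],True)
    n,l,st,ce=cv2.connectedComponentsWithStats((g<75).astype(np.uint8))
    k=l[int(v),int(u)];print(nme,st[k],ce[k])
    c=im[int(v)-35:int(v)+35,int(u)-35:int(u)+35];cv2.imwrite(f"pics/{nme}cap.png",cv2.resize(c,(420,420),interpolation=cv2.INTER_CUBIC))
    X=np.array([onz(P,x,y,.03,True)[:2] for x,y in cv2.findContours((l==k).astype(np.uint8),0,1)[0][0][:,0]]);print(circ(X))
a=cv2.imread("pics/w1cap.png");b=cv2.imread("pics/w2cap.png")
cv2.imwrite("pics/z4.png",np.clip(np.hstack([a,b])[:, :].astype(float)*2.,0,255).astype(np.uint8)[:,20:820])
E
```

```text
1 [396  33  30  29 615] [411.1  47.1]
2 [ 158   63   41   44 1357] [177.9  84.7]
3 [ 28  75  44  73 492] [ 61.8 104.6]
6 [ 298  121   79   77 1811] [338.2 162. ]
ring label 6
219 (array([0.53705979, 0.00625497]), np.float64(0.032490475356851074))
229 (array([0.53537758, 0.00585954]), np.float64(0.02586612785860126))
[0.0238 0.0265 0.029  0.0262 0.021  0.0195] [ 136.    98.8   29.1   -4.1  -84.9 -131.4]
(array([0.53712546, 0.00736767]), np.float64(0.024107880306755695))
w1 [ 125  116   34   40 1087] [141.53633855 135.46642134]
(array([ 0.440383  , -0.21320315]), np.float64(0.033400763999620685))
w2 [ 158   62   41   46 1447] [178.03870076  84.67380788]
(array([ 0.44053596, -0.21306182]), np.float64(0.03298513386288443))
```

View pics/z4.png

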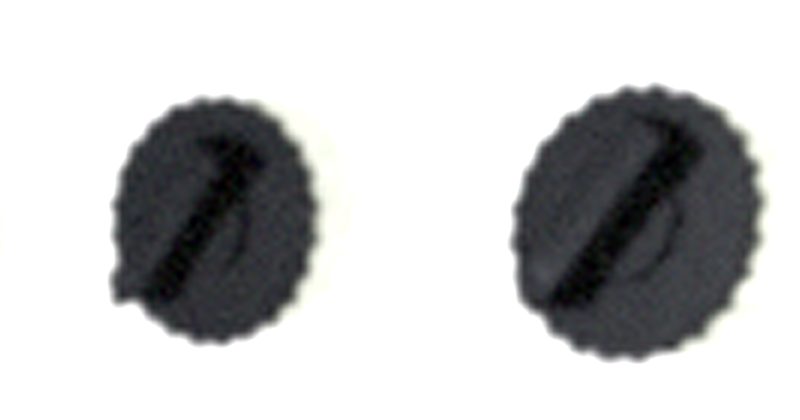

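```bash
python3 - <<'E'
from h import *
plan([.44,-.2145,.16],44)
E
```

```text
t 2.0 pos [ 0.574  -0.0059  0.2909] jaw 89.55 y-axis [ 0.0015 -0.0041 -1.    ] q6 -1.66 F [-0.7  0.3 -0.5] T [ 0.01  0.05 -0.03] op 0.0928
lin [-0.1326  0.1315 -0.2091] yaw [np.float64(0.795), np.float64(-2.347), np.float64(3.937)]
```

>>> carry_out:
  increments:
    - {"linear": [-0.028,0,-0.045],"yaw": 0.16}
    - {"linear": [-0.056,0,-0.09],"yaw": 0.32}
    - {"linear": [-0.085,0.02,-0.135],"yaw": 0.48}
    - {"linear": [-0.11,0.05,-0.175],"yaw": 0.64}
    - {"linear": [-0.1326,0.08,-0.209],"yaw": 0.795}

```text
t: 2.62
tool_pos: [0.4397, -0.2146, 0.2127]
orientation: [-1.481, 0.625, -0.636]
force: [-0.7, -0.3, -1.0]
opening: 0.0929
```

```bash
python3 - <<'E'
from h import *
plan([.44,-.2145,.16],44)
E
```

```text
t 2.62 pos [ 0.4397 -0.2146  0.2127] jaw 43.79 y-axis [ 0.005  -0.0062 -1.    ] q6 -1.321 F [-0.7 -0.3 -1. ] T [ 0.04  0.01 -0.01] op 0.0929
lin [-0.0003  0.0527  0.0004] yaw [np.float64(-0.004), np.float64(-3.145), np.float64(3.138)]
```

>>> carry_out:
  increments:
    - {"linear": [0,0.05,0],"yaw": 0}
    - {"linear": [0,0.05,0],"yaw": 0}
    - {"linear": [0,0.05,0],"yaw": 0}

```text
t: 3.0
tool_pos: [0.4412, -0.2146, 0.1653]
orientation: [-1.482, 0.621, -0.637]
force: [0.4, 0.5, 0.4]
opening: 0.093
```

```bash
python3 - <<'E'
from h import *
plan([.44,-.2145,.16],44)
import json
P=robot.camera_params("wrist");im=robot.read_camera("wrist");cv2.imwrite("pics/w3.png",im)
json.dump({k:np.array(v).tolist() for k,v in P.items()},open("w3.json","w"))
u,v=map(int,proj(P,[.44,-.213,.03],True));print(u,v)
c=im[v-75:v+75,u-75:u+75];cv2.imwrite("pics/z5.png",np.clip(cv2.resize(c,(600,600),interpolation=cv2.INTER_CUBIC)*2.2,0,255).astype(np.uint8))
E
```

```text
t 3.0 pos [ 0.4412 -0.2146  0.1653] jaw 43.89 y-axis [ 0.0075 -0.0075 -0.9999] q6 -1.321 F [0.4 0.5 0.4] T [-0.07  0.04 -0.05] op 0.093
lin [-0.0009  0.0053 -0.0008] yaw [np.float64(-0.002), np.float64(-3.143), np.float64(3.14)]
321 189
```

View pics/z5.png

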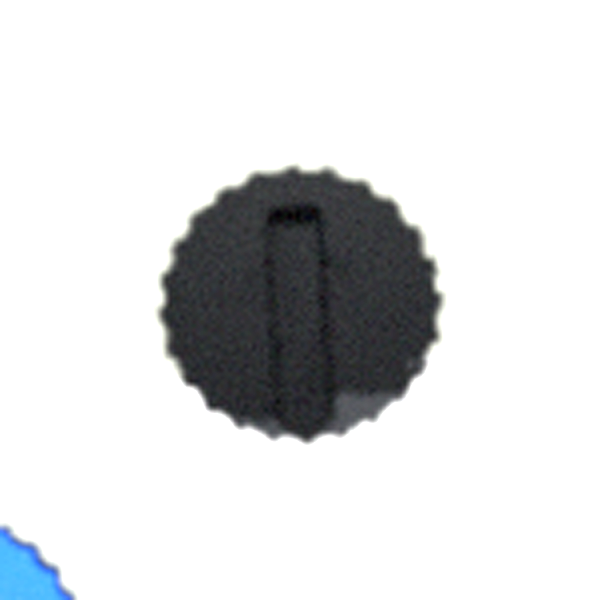

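The cap is centred in this view and the bar runs almost along tool x. Its blunt end is at the top (crop 295,212) and its point at the bottom (305,438).

```bash
python3 - <<'E'
from h import *
import json
P=json.load(open("w3.json"));im=cv2.imread("pics/w3.png")
n,l,st,ce=cv2.connectedComponentsWithStats((im.max(2)<75).astype(np.uint8))
k=l[189,321];print(st[k],ce[k])
c=max(cv2.findContours((l==k).astype(np.uint8),0,1)[0],key=len)[:,0]
X=np.array([onz(P,x,y,.03,True)[:2] for x,y in c])
def circ(X):
    A=np.c_[2*X,np.ones(len(X))];s=np.linalg.lstsq(A,(X**2).sum(1),rcond=None)[0]
    return s[:2],np.sqrt(s[2]+s[:2]@s[:2])
print(circ(X))
f=lambda a,b,z=.054:onz(P,321-75+a/4,189-75+b/4,z,True)[:2]
# bar edges
L=[f(268,225),f(276,410)];Rr=[f(320,225),f(331,410)];e=f(295,221);tip=f(306,438)
for q in (L,Rr):
    d=q[1]-q[0];print(q,np.degrees(np.arctan2(d[1],d[0])))
print("width",np.linalg.norm(L[0]-Rr[0]),np.linalg.norm(L[1]-Rr[1]),"len",np.linalg.norm(tip-e))
d=tip-e;print("dir",np.degrees(np.arctan2(d[1],d[0])),"axis pt",e+d/np.linalg.norm(d)*.026, tip-d/np.linalg.norm(d)*.027)
P=json.load(open("w2.json"))
pts=[(395,200),(450,275),(380,440),(290,445),(180,310),(215,225)]
X=np.array([onz(P,334-60+a/5,155-60+b/5,.18,True)[:2] for a,b in pts])
for C in([.5371,.0074],[.5366,.0065]):
  d=X-C;print(np.degrees(np.arctan2(d[:,1],d[:,0])).round(1))
E
```

```text
[ 286  156   70   68 3629] [320.61504547 189.4717553 ]
(array([ 0.43977014, -0.21459056]), np.float64(0.03313781477635311))
[array([ 0.41851888, -0.2020069 ]), array([ 0.44918452, -0.23176132])] -44.13596157582842
[array([ 0.42677442, -0.19409822]), array([ 0.45825137, -0.22307146])] -42.62828946746955
width 0.011432460571506781 0.012558720649270345 len 0.05042586970921251
dir -43.4066679930184 axis pt [ 0.44108034 -0.21512443] [ 0.43921025 -0.21335556]
[ 147.   107.4   25.7  -12.9  -92.9 -131.6]
[ 144.6  105.6   27.1  -10.5  -91.8 -132.1]
```

```bash
python3 - <<'E'
from h import *
plan([.44,-.2145,.041],46.6)
E
```

```text
t 3.05 pos [ 0.4417 -0.2149  0.1658] jaw 43.89 y-axis [ 0.0086 -0.0082 -0.9999] q6 -1.321 F [ 0.9 -0.5  0.1] T [-0.02  0.01  0.03] op 0.0927
lin [-0.0029  0.1248 -0.001 ] yaw [np.float64(-0.047), np.float64(-3.189), np.float64(3.094)]
```

>>> carry_out:
  increments:
    - {"linear": [-0.002,0.05,-0.001],"yaw": -0.047}
    - {"linear": [-0.003,0.09,-0.001],"yaw": -0.047}
    - {"linear": [-0.003,0.115,-0.001],"yaw": -0.047}
    - {"linear": [-0.003,0.122,-0.001],"yaw": -0.047}
    - {"linear": [-0.003,0.122,-0.001],"yaw": -0.047}

```text
t: 3.68
tool_pos: [0.4412, -0.2148, 0.0454]
orientation: [-1.493, 0.582, -0.603]
force: [0.2, -0.7, 0.4]
opening: 0.0929
```

```bash
python3 - <<'E'
from h import *
plan([.44,-.2145,.041],46.6)
cv2.imwrite("pics/w4.png",np.clip(robot.read_camera("wrist")*2.0,0,255).astype(np.uint8))
plan([.44,-.2145,.041],46.6)
E
```

```text
t 3.67 pos [ 0.4412 -0.2148  0.0454] jaw 46.63 y-axis [ 0.0103 -0.0093 -0.9999] q6 -1.368 F [ 0.2 -0.7  0.4] T [-0.02 -0.06  0.01] op 0.0929
lin [-0.0011  0.0044 -0.0006] yaw [np.float64(0.001), np.float64(-3.141), np.float64(3.142)]
t 3.73 pos [ 0.4414 -0.215   0.0458] jaw 46.62 y-axis [ 0.011  -0.0097 -0.9999] q6 -1.368 F [-0.2 -1.4  0.9] T [-0.03  0.04  0.01] op 0.093
lin [-0.0015  0.0047 -0.0006] yaw [np.float64(0.0), np.float64(-3.141), np.float64(3.142)]
```

View pics/w4.png

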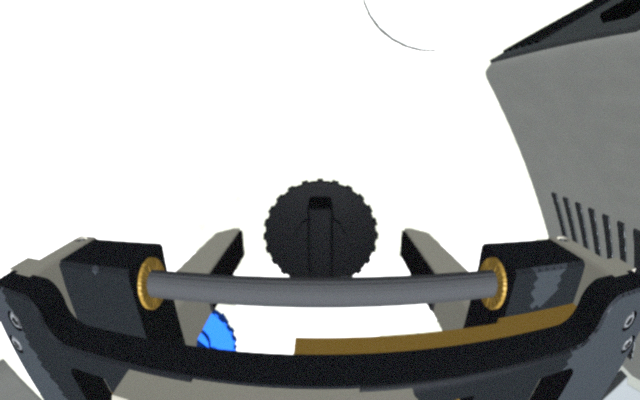

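>>> carry_out:
  increments:
    - {"linear": [-0.0013,0.0055,-0.0006],"yaw": 0}
    - {"linear": [-0.0013,0.0055,-0.0006],"yaw": 0}
    - {"linear": [-0.0013,0.0055,-0.0006],"yaw": 0}
    - {"linear": [-0.0013,0.0055,-0.0006],"yaw": 0}
    - {"linear": [-0.0013,0.0055,-0.0006],"yaw": 0}
  gripper: 0
  newtons: 40

```text
t: 4.35
tool_pos: [0.4402, -0.2147, 0.0403]
orientation: [-1.493, 0.581, -0.604]
force: [-0.8, 0.2, 0.1]
opening: 0.0477
```

```bash
python3 - <<'E'
from h import *
plan([.44,-.2145,.041],46.6)
E
```

```text
t 4.35 pos [ 0.4402 -0.2147  0.0403] jaw 46.62 y-axis [ 0.0111 -0.0098 -0.9999] q6 -1.369 F [-0.8  0.2  0.1] T [-0.07  0.05 -0.02] op 0.0477
lin [-0.0002 -0.0007  0.    ] yaw [np.float64(0.0), np.float64(-3.141), np.float64(3.142)]
```

>>> carry_out:
  increments:
    - {"linear": [0,0,0],"yaw": 0}
    - {"linear": [0,0,0],"yaw": 0}
    - {"linear": [0,0,0],"yaw": 0}
    - {"linear": [0,0,0],"yaw": 0}
    - {"linear": [0,0,0],"yaw": 0}

```text
t: 4.97
tool_pos: [0.4401, -0.2146, 0.0403]
orientation: [-1.493, 0.581, -0.604]
force: [-0.6, -0.7, -1.5]
opening: 0.0124
```

```bash
python3 - <<'E'
from h import *
plan([.44,-.2145,.12],46.6)
cv2.imwrite("pics/w5.png",np.clip(robot.read_camera("wrist")*2.0,0,255).astype(np.uint8))
E
```

```text
t 4.97 pos [ 0.4401 -0.2146  0.0403] jaw 46.62 y-axis [ 0.011  -0.0097 -0.9999] q6 -1.369 F [-0.6 -0.7 -1.5] T [-0.08  0.01  0.01] op 0.0124
lin [ 0.001  -0.0797  0.    ] yaw [np.float64(0.0), np.float64(-3.141), np.float64(3.142)]
```

View pics/w5.png

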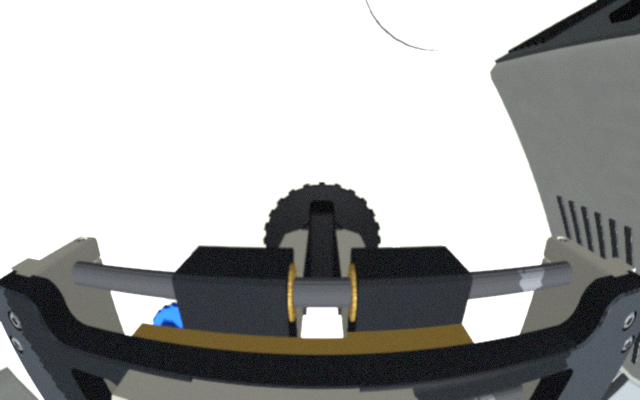

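>>> carry_out:
  increments:
    - {"linear": [0,-0.05,0],"yaw": 0}
    - {"linear": [0,-0.105,0],"yaw": 0}
    - {"linear": [0,-0.16,0],"yaw": 0}
    - {"linear": [0,-0.21,0],"yaw": 0}
    - {"linear": [0,-0.23,0],"yaw": 0}

```text
t: 5.65
tool_pos: [0.4387, -0.2131, 0.2738]
orientation: [-1.494, 0.577, -0.608]
force: [0.8, -0.5, -1.0]
opening: 0.0126
```

```bash
python3 - <<'E'
from h import *
plan([.536,.0065,.26],57)
P=robot.camera_params("top");im=cv2.imread("pics/top0.png")
def circ(X):
    A=np.c_[2*X,np.ones(len(X))];s=np.linalg.lstsq(A,(X**2).sum(1),rcond=None)[0]
    return s[:2],np.sqrt(s[2]+s[:2]@s[:2])
for th in(60,75,90):
  n,l,st,ce=cv2.connectedComponentsWithStats((im.max(2)<th).astype(np.uint8))
  for (u,v),z in(((401,227),.03),((288,176),.19)):
    k=l[v,u]
    if k==0: print("none");continue
    for c in cv2.findContours((l==k).astype(np.uint8),cv2.RETR_CCOMP,1)[0]:
        if len(c)>40:
            r=circ(np.array([onz(P,x,y,z)[:2] for x,y in c[:,0]]));print(th,z,r[0].round(4),r[1].round(4))
E
```

```text
t 5.65 pos [ 0.4387 -0.2131  0.2738] jaw 46.62 y-axis [ 0.0154 -0.0124 -0.9998] q6 -1.369 F [ 0.8 -0.5 -1. ] T [ 0.   -0.06  0.01] op 0.0126
lin [-0.0803  0.0126  0.2264] yaw [np.float64(-0.181), np.float64(-3.323), np.float64(2.96)]
60 0.03 [ 0.4385 -0.2151] 0.0325
60 0.19 [0.5333 0.0053] 0.0334
60 0.19 [0.5325 0.0063] 0.0244
75 0.03 [ 0.4385 -0.215 ] 0.0335
75 0.19 [0.533  0.0052] 0.0345
90 0.03 [ 0.4381 -0.2146] 0.0345
90 0.19 [0.5316 0.0051] 0.0386
```

>>> carry_out:
  increments:
    - {"linear": [-0.02,0.002,0.055],"yaw": -0.04}
    - {"linear": [-0.04,0.005,0.11],"yaw": -0.08}
    - {"linear": [-0.06,0.008,0.165],"yaw": -0.12}
    - {"linear": [-0.075,0.012,0.21],"yaw": -0.16}
    - {"linear": [-0.08,0.013,0.226],"yaw": -0.181}

```text
t: 6.28
tool_pos: [0.5357, 0.0085, 0.2573]
orientation: [-1.532, 0.437, -0.461]
force: [-0.0, -1.1, -1.3]
opening: 0.0126
```

>>> carry_out:
  increments:
    - {"linear": [0,0,0],"yaw": 0}
    - {"linear": [0,0,0],"yaw": 0}

```text
t: 6.52
tool_pos: [0.5351, 0.0074, 0.2566]
orientation: [-1.532, 0.439, -0.461]
force: [-0.4, 0.6, -0.8]
opening: 0.0129
```

```bash
python3 - <<'E'
from h import *
import json
plan([.536,.006,.24],57)
s=robot.read_state();json.dump({k:np.array(v).tolist() for k,v in s.items()},open("s6.json","w"))
a=robot.read_camera("top");b=robot.read_camera("scene");c=robot.read_camera("wrist")
for n,i in zip(("t6","s6","w6"),(a,b,c)):cv2.imwrite(f"pics/{n}.png",i)
def crop(im,u,v,w,g):
    u,v=int(u),int(v);c=im[v-w:v+w,u-w:u+w]; c=cv2.resize(c,(380,380),interpolation=cv2.INTER_CUBIC); return np.clip(c*g,0,255).astype(np.uint8)
S=robot.camera_params("scene")
u,v=proj(S,[.536,.006,.2]);print(u,v)
cv2.imwrite("pics/z6.png",np.hstack([crop(a,302,176,40,1.8),crop(b,u,v,35,1)]))
E
```

```text
t 6.53 pos [0.5351 0.0074 0.2566] jaw 57.14 y-axis [ 0.0108 -0.0122 -0.9999] q6 -1.071 F [-0.4  0.6 -0.8] T [ 0.01 -0.01  0.01] op 0.0129
lin [ 0.0012  0.0167 -0.0006] yaw [np.float64(0.002), np.float64(-3.139), np.float64(3.144)]
319.98707901340777 188.01790934793178
```

View pics/z6.png

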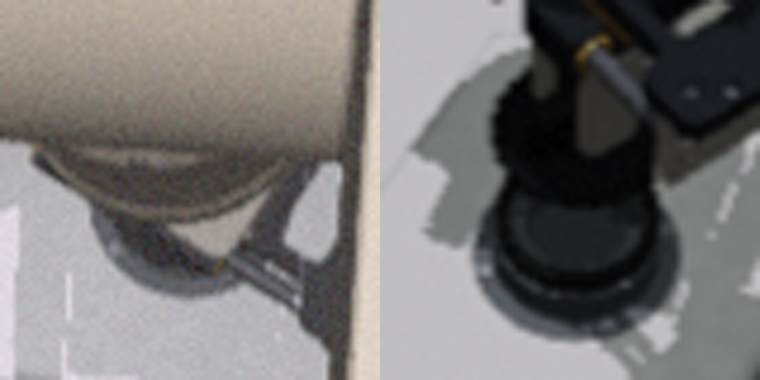

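View pics/w6.png

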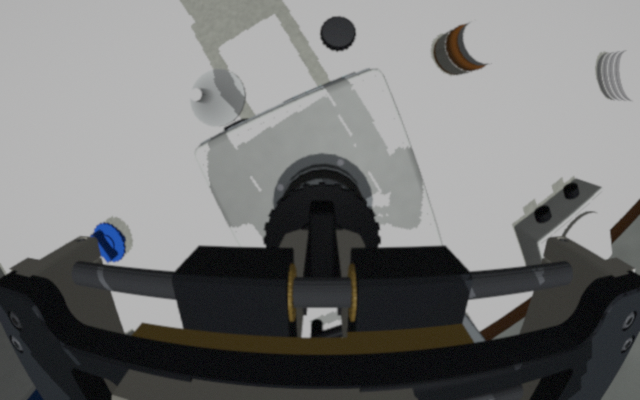

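In the scene crop the cap hangs just above the port ring. The wrist view shows the port rim at (322,175) behind the cap flange. I'll cross-check the port centre in the scene camera, using the cap's initial pose to remove the bias.

```bash
python3 - <<'E'
from h import *
im=cv2.imread("pics/scene0.png");P=robot.camera_params("scene")
def circ(X):
    A=np.c_[2*X,np.ones(len(X))];s=np.linalg.lstsq(A,(X**2).sum(1),rcond=None)[0]
    return s[:2].round(4),np.sqrt(s[2]+s[:2]@s[:2]).round(4)
for th in(40,50,60):
  n,l,st,ce=cv2.connectedComponentsWithStats((im.max(2)<th).astype(np.uint8))
  for (u,v),z in(((252,176),.03),((320,183),.19)):
    # nearest labelled comp
    k=max(set(l[v-6:v+7,u-6:u+7].ravel())-{0},key=lambda k:st[k,4]);print(th,z,st[k])
    for c in cv2.findContours((l==k).astype(np.uint8),cv2.RETR_CCOMP,1)[0]:
        if len(c)>25:
            X=np.array([onz(P,x,y,z)[:2] for x,y in c[:,0]]);r=circ(X)
            # robust: upper half of contour (far edge) only for outer
            print(len(c),r, "upper:",circ(X[c[:,0,1]<c[:,0,1].mean()]))
E
```

```text
40 0.03 [242 165  24  20 384]
64 (array([ 0.4437, -0.2127]), np.float64(0.0318)) upper: (array([ 0.4423, -0.2134]), np.float64(0.0307))
40 0.19 [305 180  30  32 476]
90 (array([0.5475, 0.0098]), np.float64(0.0364)) upper: (array([0.5395, 0.0069]), np.float64(0.0312))
66 (array([0.5483, 0.0084]), np.float64(0.0224)) upper: (array([0.5564, 0.0087]), np.float64(0.0267))
34 (array([0.5233, 0.0063]), np.float64(0.0122)) upper: (array([0.5357, 0.0083]), np.float64(0.0218))
50 0.03 [242 165  24  20 396]
63 (array([ 0.4439, -0.2128]), np.float64(0.0323)) upper: (array([ 0.4427, -0.2136]), np.float64(0.0313))
50 0.19 [305 180  31  32 553]
90 (array([0.5477, 0.0096]), np.float64(0.0369)) upper: (array([0.5396, 0.0069]), np.float64(0.0315))
61 (array([0.5491, 0.0085]), np.float64(0.0212)) upper: (array([0.5602, 0.01  ]), np.float64(0.0279))
32 (array([0.5243, 0.0066]), np.float64(0.0113)) upper: (array([0.533 , 0.0074]), np.float64(0.0176))
60 0.03 [242 164  24  21 403]
62 (array([ 0.444 , -0.2127]), np.float64(0.0326)) upper: (array([ 0.4424, -0.2137]), np.float64(0.0314))
60 0.19 [305 180  31  33 617]
92 (array([0.5483, 0.0097]), np.float64(0.0374)) upper: (array([0.5396, 0.0069]), np.float64(0.0317))
62 (array([0.5498, 0.0096]), np.float64(0.0199)) upper: (array([0.5607, 0.0127]), np.float64(0.0266))
29 (array([0.5245, 0.0061]), np.float64(0.01)) upper: (array([0.538 , 0.0069]), np.float64(0.0203))
```

>>> carry_out:
  increments:
    - {"linear": [0.001,0.015,-0.0006],"yaw": 0}
    - {"linear": [0.001,0.028,-0.0006],"yaw": 0}
    - {"linear": [0.0009,0.0346,-0.0006],"yaw": 0}
    - {"linear": [0.0009,0.0346,-0.0006],"yaw": 0}
    - {"linear": [0.0009,0.0346,-0.0006],"yaw": 0}

```text
t: 7.3
tool_pos: [0.5366, 0.0058, 0.2232]
orientation: [-1.532, 0.438, -0.463]
force: [-0.6, -0.5, -0.2]
opening: 0.0123
```

```bash
python3 - <<'E'
from h import *
plan([.536,.006,.213],57)
b=robot.read_camera("scene");c=robot.read_camera("wrist")
cv2.imwrite("pics/w7.png",c);cv2.imwrite("pics/s7.png",b)
def crop(im,u,v,w,g):
    u,v=int(u),int(v);c=im[v-w:v+w,u-w:u+w]; c=cv2.resize(c,(400,400),interpolation=cv2.INTER_CUBIC); return np.clip(c*g,0,255).astype(np.uint8)
cv2.imwrite("pics/z7.png",np.hstack([crop(c,320,220,70,2.2),crop(b,320,188,30,1.5)]))
E
```

```text
t 7.3 pos [0.5366 0.0058 0.2232] jaw 57.1 y-axis [ 0.0128 -0.0121 -0.9998] q6 -1.073 F [-0.6 -0.5 -0.2] T [-0.01  0.01 -0.  ] op 0.0123
lin [-0.0007  0.0102 -0.0001] yaw [np.float64(0.002), np.float64(-3.14), np.float64(3.143)]
```

View pics/z7.png

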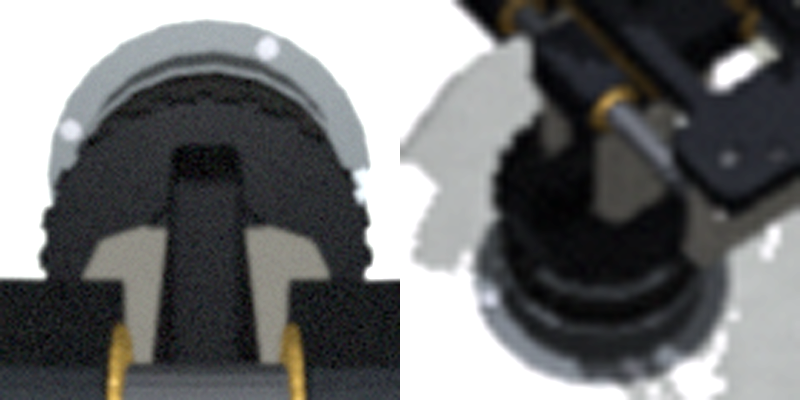

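The cap looks concentric with the port ring in both views: flange centre about 207 and ring about 212 in the wrist crop. Next I lower it slowly, watching force.

>>> carry_out:
  increments:
    - {"linear": [-0.0004,0.003,0],"yaw": 0}
    - {"linear": [-0.0005,0.006,0],"yaw": 0}
    - {"linear": [-0.0006,0.008,0],"yaw": 0}
    - {"linear": [-0.0006,0.0095,0],"yaw": 0}
    - {"linear": [-0.0006,0.0095,0],"yaw": 0}

```text
t: 8.02
tool_pos: [0.5362, 0.006, 0.2138]
orientation: [-1.532, 0.438, -0.463]
force: [0.4, 0.1, 0.4]
opening: 0.0128
```

```bash
python3 - <<'E'
from h import *
plan([.536,.006,.213],57)
E
```

```text
t 8.03 pos [0.5362 0.006  0.2138] jaw 57.1 y-axis [ 0.013  -0.0122 -0.9998] q6 -1.072 F [0.4 0.1 0.4] T [ 0.03  0.03 -0.01] op 0.0128
lin [-0.0002  0.0008 -0.0001] yaw [np.float64(0.002), np.float64(-3.14), np.float64(3.143)]
```

>>> carry_out:
  increments:
    - {"linear": [0,0.0008,0],"yaw": 0}
    - {"linear": [0,0.0015,0],"yaw": 0}
    - {"linear": [0,0.0015,0],"yaw": 0}

```text
t: 8.4
tool_pos: [0.5365, 0.006, 0.2131]
orientation: [-1.531, 0.437, -0.464]
force: [-1.2, 0.0, 5.2]
opening: 0.0132
```

```bash
python3 - <<'E'
from h import *
plan([.536,.006,.213],57)
E
```

```text
t 8.4 pos [0.5365 0.006  0.2131] jaw 57.1 y-axis [ 0.0139 -0.0123 -0.9998] q6 -1.072 F [-1.2  0.   5.2] T [-0.02  0.45 -0.  ] op 0.0132
lin [-0.0004  0.0001 -0.0003] yaw [np.float64(0.002), np.float64(-3.14), np.float64(3.143)]
```

Contact at underside 172.8 mm, which is 13 mm above the chiller top, with 5 N: the lugs are on top of the threads. Now I back the cap off.

>>> carry_out:
  increments:
    - {"linear": [-0.0003,0.0006,-0.0002],"yaw": -0.06}
    - {"linear": [-0.0003,0.0006,-0.0002],"yaw": -0.13}
    - {"linear": [-0.0003,0.0006,-0.0002],"yaw": -0.2}
    - {"linear": [-0.0003,0.0006,-0.0002],"yaw": -0.27}
    - {"linear": [-0.0003,0.0006,-0.0002],"yaw": -0.34}

```text
t: 9.02
tool_pos: [0.537, 0.006, 0.2132]
orientation: [-1.573, 0.169, -0.196]
force: [1.7, 0.3, 2.1]
opening: 0.0126
```

```bash
python3 - <<'E'
from h import *
plan([.536,.006,.213],97)
E
```

```text
t 9.03 pos [0.537  0.006  0.2132] jaw 76.71 y-axis [ 0.0162 -0.0122 -0.9998] q6 -1.415 F [1.7 0.3 2.1] T [ 0.15 -0.41 -0.07] op 0.0126
lin [-0.001   0.0002 -0.0003] yaw [np.float64(-0.354), np.float64(-3.496), np.float64(2.787)]
```

>>> carry_out:
  increments:
    - {"linear": [-0.0005,0.001,-0.0002],"yaw": -0.05}
    - {"linear": [-0.0005,0.001,-0.0002],"yaw": -0.1}
    - {"linear": [-0.0005,0.001,-0.0002],"yaw": -0.15}
    - {"linear": [-0.0005,0.001,-0.0002],"yaw": -0.19}

```text
t: 9.52
tool_pos: [0.5375, 0.006, 0.213]
orientation: [-1.582, 0.017, -0.047]
force: [2.0, 1.1, 3.3]
opening: 0.0131
```

```bash
python3 - <<'E'
from h import *
plan([.536,.006,.213],97)
E
```

```text
t 9.53 pos [0.5375 0.006  0.213 ] jaw 87.67 y-axis [ 0.0189 -0.0121 -0.9997] q6 -1.606 F [2.  1.1 3.3] T [ 0.19 -0.42 -0.05] op 0.0131
lin [-0.0015  0.     -0.    ] yaw [np.float64(-0.163), np.float64(-3.304), np.float64(2.979)]
```

>>> carry_out:
  increments:
    - {"linear": [0.0004,0.0009,0.0],"yaw": -0.04}
    - {"linear": [0.0004,0.0009,0.0],"yaw": -0.08}
    - {"linear": [0.0004,0.0009,0.0],"yaw": -0.12}
    - {"linear": [0.0004,0.0009,0.0],"yaw": -0.12}

```text
t: 10.02
tool_pos: [0.5378, 0.006, 0.2119]
orientation: [-1.583, -0.077, 0.048]
force: [0.5, 0.0, 0.4]
opening: 0.0124
```

```bash
python3 - <<'E'
from h import *
plan([.536,.006,.213],97)
E
```

```text
t 10.03 pos [0.5378 0.006  0.2119] jaw 94.54 y-axis [ 0.0186 -0.012  -0.9998] q6 -1.726 F [0.5 0.  0.4] T [ 0.08 -0.06  0.03] op 0.0124
lin [-0.0018 -0.0012  0.0001] yaw [np.float64(-0.043), np.float64(-3.185), np.float64(3.099)]
```

The cap dropped at jaw 94.5°: z fell to 211.9 mm and the force vanished. Lowering it through the gaps.

>>> carry_out:
  increments:
    - {"linear": [0,0.0015,0],"yaw": -0.02}
    - {"linear": [0,0.003,0],"yaw": -0.03}
    - {"linear": [0,0.0045,0],"yaw": -0.03}
    - {"linear": [0,0.0055,0],"yaw": -0.03}
    - {"linear": [0,0.0055,0],"yaw": -0.03}

```text
t: 10.65
tool_pos: [0.5379, 0.0059, 0.2066]
orientation: [-1.582, -0.1, 0.072]
force: [-1.3, 0.3, 2.2]
opening: 0.0127
```

```bash
python3 - <<'E'
from h import *
plan([.538,.006,.206],97)
E
```

```text
t 10.65 pos [0.5379 0.0059 0.2066] jaw 96.24 y-axis [ 0.0186 -0.012  -0.9998] q6 -1.756 F [-1.3  0.3  2.2] T [0.1  0.36 0.07] op 0.0127
lin [0.0001 0.0006 0.0001] yaw [np.float64(-0.013), np.float64(-3.155), np.float64(3.128)]
```

Dropped fully: the underside is 6.3 mm above the chiller top, starting on the seal. Now I screw it clockwise, feeding down with the thread.

>>> carry_out:
  increments:
    - {"linear": [0,0.0014,0],"yaw": 0.0}
    - {"linear": [0,0.002,0],"yaw": 0.06}
    - {"linear": [0,0.0021,0],"yaw": 0.12}
    - {"linear": [0,0.0023,0],"yaw": 0.18}
    - {"linear": [0,0.0025,0],"yaw": 0.24}

```text
t: 11.28
tool_pos: [0.5378, 0.0061, 0.2044]
orientation: [-1.579, 0.089, -0.119]
force: [-3.2, 1.4, 3.4]
opening: 0.0129
```

```bash
python3 - <<'E'
from h import *
plan([.538,.006,.206],97)
E
```

```text
t 11.28 pos [0.5378 0.0061 0.2044] jaw 82.39 y-axis [ 0.0185 -0.0117 -0.9998] q6 -1.514 F [-3.2  1.4  3.4] T [0.26 0.66 0.13] op 0.0129
lin [ 0.0003 -0.0016 -0.0001] yaw [np.float64(-0.255), np.float64(-3.396), np.float64(2.887)]
```

>>> carry_out:
  increments:
    - {"linear": [-0.0004,0.0008,0],"yaw": 0.06}
    - {"linear": [-0.0004,0.001,0],"yaw": 0.12}
    - {"linear": [-0.0004,0.0012,0],"yaw": 0.18}
    - {"linear": [-0.0004,0.0014,0],"yaw": 0.24}
    - {"linear": [-0.0004,0.0016,0],"yaw": 0.3}

```text
t: 11.9
tool_pos: [0.5377, 0.006, 0.2034]
orientation: [-1.551, 0.324, -0.358]
force: [-1.4, -0.7, 4.5]
opening: 0.0131
```

```bash
python3 - <<'E'
from h import *
plan([.538,.006,.206],97)
E
```

```text
t 11.9 pos [0.5377 0.006  0.2034] jaw 65.09 y-axis [ 0.0193 -0.0119 -0.9997] q6 -1.212 F [-1.4 -0.7  4.5] T [0.12 0.46 0.04] op 0.0131
lin [ 0.0004 -0.0026  0.0001] yaw [np.float64(-0.557), np.float64(-3.698), np.float64(2.585)]
```

>>> carry_out:
  increments:
    - {"linear": [-0.0002,0.0008,0],"yaw": 0.07}
    - {"linear": [-0.0002,0.0009,0],"yaw": 0.14}
    - {"linear": [-0.0002,0.001,0],"yaw": 0.21}
    - {"linear": [-0.0002,0.0011,0],"yaw": 0.28}
    - {"linear": [-0.0002,0.0012,0],"yaw": 0.35}

```text
t: 12.52
tool_pos: [0.538, 0.0062, 0.2029]
orientation: [-1.485, 0.596, -0.634]
force: [-1.0, 0.9, 5.2]
opening: 0.0125
```

```bash
python3 - <<'E'
from h import *
plan([.538,.006,.206],22)
E
```

```text
t 12.53 pos [0.538  0.0062 0.2029] jaw 44.92 y-axis [ 0.0206 -0.0118 -0.9997] q6 -0.86 F [-1.   0.9  5.2] T [0.13 0.42 0.13] op 0.0125
lin [ 0.0002 -0.0031 -0.0001] yaw [np.float64(0.4), np.float64(-2.742), np.float64(3.542)]
```

>>> carry_out:
  increments:
    - {"linear": [0,0.0007,0],"yaw": 0.06}
    - {"linear": [0,0.0007,0],"yaw": 0.12}
    - {"linear": [0,0.0008,0],"yaw": 0.18}
    - {"linear": [0,0.0008,0],"yaw": 0.24}
    - {"linear": [0,0.0008,0],"yaw": 0.28}

```text
t: 13.15
tool_pos: [0.5384, 0.0062, 0.2027]
orientation: [-1.405, 0.811, -0.852]
force: [-0.5, 0.4, 4.0]
opening: 0.0127
```

```bash
python3 - <<'E'
from h import *
plan([.538,.006,.206],22)
E
```

```text
t 13.15 pos [0.5384 0.0062 0.2027] jaw 28.8 y-axis [ 0.0218 -0.0118 -0.9997] q6 -0.578 F [-0.5  0.4  4. ] T [0.06 0.36 0.16] op 0.0127
lin [ 0.0001 -0.0033 -0.0004] yaw [np.float64(0.119), np.float64(-3.023), np.float64(3.26)]
```

>>> carry_out:
  increments:
    - {"linear": [0,0.0004,0],"yaw": 0.03}
    - {"linear": [0,0.0004,0],"yaw": 0.06}
    - {"linear": [0,0.0004,0],"yaw": 0.09}
    - {"linear": [0,0.0004,0],"yaw": 0.09}

```text
t: 13.65
tool_pos: [0.5384, 0.0063, 0.2024]
orientation: [-1.374, 0.88, -0.92]
force: [-1.9, 0.2, 3.1]
opening: 0.0128
```

```bash
python3 - <<'E'
from h import *
plan([.538,.006,.206],22)
E
```

```text
t 13.65 pos [0.5384 0.0063 0.2024] jaw 23.62 y-axis [ 0.0218 -0.0117 -0.9997] q6 -0.488 F [-1.9  0.2  3.1] T [0.09 0.55 0.06] op 0.0128
lin [ 0.0002 -0.0036 -0.0004] yaw [np.float64(0.028), np.float64(-3.113), np.float64(3.17)]
```

>>> carry_out:
  increments:
    - {"linear": [0,0.0004,0],"yaw": 0.03}
    - {"linear": [0,0.0004,0],"yaw": 0.06}
    - {"linear": [0,0.0004,0],"yaw": 0.06}

```text
t: 14.02
tool_pos: [0.5382, 0.0066, 0.2023]
orientation: [-1.352, 0.926, -0.966]
force: [-3.3, 2.8, 6.4]
opening: 0.0125
```

```bash
python3 - <<'E'
from h import *
plan([.538,.006,.206],22)
E
```

```text
t 14.03 pos [0.5382 0.0066 0.2023] jaw 20.16 y-axis [ 0.0216 -0.0112 -0.9997] q6 -0.427 F [-3.3  2.8  6.4] T [0.31 0.9  0.21] op 0.0125
lin [ 0.0006 -0.0037 -0.0004] yaw [np.float64(-0.032), np.float64(-3.174), np.float64(3.109)]
```

>>> carry_out:
  increments:
    - {"linear": [0,0.0003,0],"yaw": 0.02}
    - {"linear": [0,0.0003,0],"yaw": 0.035}
    - {"linear": [0,0.0003,0],"yaw": 0.035}

```text
t: 14.4
tool_pos: [0.538, 0.0069, 0.2022]
orientation: [-1.339, 0.953, -0.992]
force: [-4.2, 1.7, 7.5]
opening: 0.0129
```

```bash
python3 - <<'E'
from h import *
plan([.538,.006,.206],22)
E
```

```text
t 14.4 pos [0.538  0.0069 0.2022] jaw 18.15 y-axis [ 0.0212 -0.0108 -0.9997] q6 -0.392 F [-4.2  1.7  7.5] T [0.29 0.96 0.46] op 0.0129
lin [ 0.0009 -0.0038 -0.0003] yaw [np.float64(-0.067), np.float64(-3.209), np.float64(3.074)]
```

Torque rose steeply to about 0.46 Nm, so the ribs are reached, slightly past the 0.3 stop hint and far from forcing. The underside is about 1.9 mm above the top. Releasing.

>>> carry_out:
  increments:
    - {"linear": [0,0,0],"yaw": 0}
    - {"linear": [0,0,0],"yaw": 0}
    - {"linear": [0,0,0],"yaw": 0}
    - {"linear": [0,0,0],"yaw": 0}
    - {"linear": [0,0,0],"yaw": 0}
  gripper: 0.6

```text
t: 15.02
tool_pos: [0.538, 0.0069, 0.2021]
orientation: [-1.339, 0.953, -0.992]
force: [-0.3, -1.4, -0.3]
opening: 0.0549
```

```bash
python3 - <<'E'
from h import *
plan([.538,.006,.206],22)
E
```

```text
t 15.03 pos [0.538  0.0069 0.2021] jaw 18.14 y-axis [ 0.0211 -0.0108 -0.9997] q6 -0.392 F [-0.3 -1.4 -0.3] T [-0.07  0.1   0.02] op 0.0549
lin [ 0.0009 -0.0038 -0.0002] yaw [np.float64(-0.067), np.float64(-3.209), np.float64(3.074)]
```

>>> carry_out:
  increments:
    - {"linear": [0,-0.02,0],"yaw": 0}
    - {"linear": [0.001,-0.06,0],"yaw": 0}
    - {"linear": [0.002,-0.1,0],"yaw": 0}
    - {"linear": [0.002,-0.12,0],"yaw": 0}
    - {"linear": [0.002,-0.12,0],"yaw": 0}

```text
t: 15.65
tool_pos: [0.537, 0.0063, 0.3243]
orientation: [-1.337, 0.95, -0.994]
force: [0.2, 0.1, -0.1]
opening: 0.056
```

```bash
python3 - <<'E'
from h import *
import json
plan([.538,.006,.32],22)
P=robot.camera_params("wrist");c=robot.read_camera("wrist");b=robot.read_camera("scene")
json.dump({k:np.array(v).tolist() for k,v in P.items()},open("w8.json","w"))
cv2.imwrite("pics/w8.png",c);cv2.imwrite("pics/s8.png",b)
u,v=proj(P,[.538,.006,.2],True);print(u,v)
def crop(im,u,v,w,g):
    u,v=int(u),int(v);c=im[v-w:v+w,u-w:u+w]; c=cv2.resize(c,(400,400),interpolation=cv2.INTER_CUBIC); return np.clip(c*g,0,255).astype(np.uint8)
cv2.imwrite("pics/z8.png",np.hstack([crop(c,u,v,60,2.2),crop(b,320,188,30,1.5)]))
E
```

```text
t 15.65 pos [0.537  0.0063 0.3243] jaw 18.14 y-axis [ 0.0248 -0.0111 -0.9996] q6 -0.395 F [ 0.2  0.1 -0.1] T [-0.03  0.07 -0.04] op 0.056
lin [0.0005 0.0043 0.0008] yaw [np.float64(-0.067), np.float64(-3.209), np.float64(3.074)]
319.90368293448745 193.6504220936327
```

View pics/z8.png

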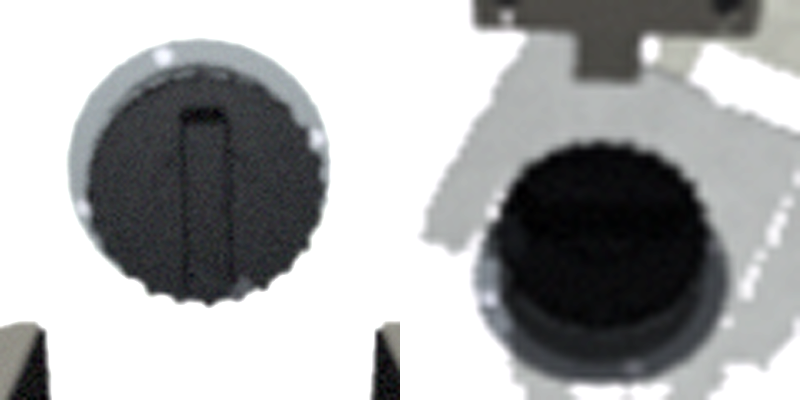

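View pics/w8.png

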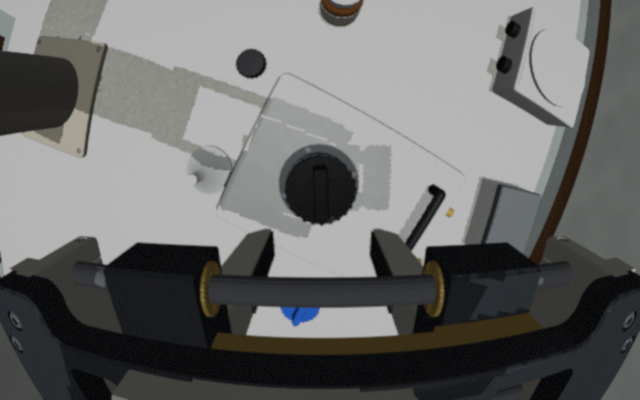

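View pics/s8.png

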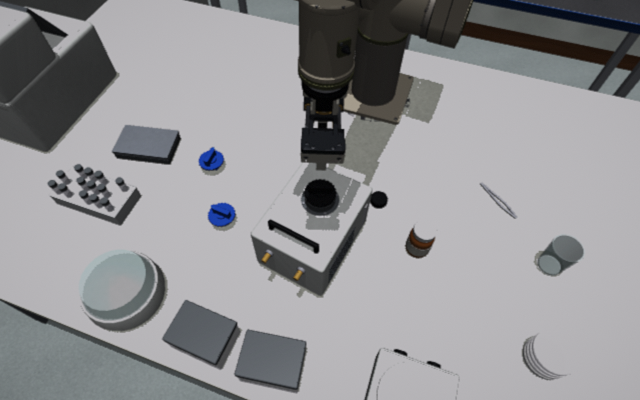

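The cap sits level and concentric on the port, with its bar still aligned with the released jaws at 18°, so there is no spring-back. The jar, funnel, bottle cap and blue look-alikes are where they were. Handing in.

```bash
python3 - <<'E'
from h import *
print(robot.close_job()); print(robot.read_state()["t"])
E
```

```text
the job is handed in; nothing more can be done
None
the job is handed in; nothing more can be done
```

The filler cap is screwed tight on the chiller's port, and I handed the job in at about 15.7 s with the gripper open and clear above it.

- **Setting and backing:** I set the cap on the thread tops with its underside 13 mm above the chiller top, pushing with about 5 N. I turned it counter-clockwise about 37° until it dropped, and it came down to 6.3 mm, on the sealing ring.
- **Tightening:** I then turned it about 78° clockwise to the ribs. The underside ended about 1.9 mm above the chiller top.
- **Last checks:** In the wrist picture the bar still lines up with the jaws at 18°, so the cap did not spring back. It looks level and centred. The jar, funnel, bottle cap and blue look-alikes looked unmoved by eye; I did not re-measure them.

**What disagreed:**
- The last torque reading was 0.46 Nm, past the advised 0.3 Nm stop but well under the 1.1 Nm that counts as forcing.
- The cameras placed the port 2–3 mm apart in x. By contact it sat at about x = 0.538 m, about 2 mm from the 0.536 m I aimed at.
- The tool tilted up to about 1.4° during the job. The sideways force on the tool stayed under 5 N.

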